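# Flip the status marker of the full tube rack

### The arm

A 7-joint arm with a two-finger parallel gripper is mounted at the origin on the work surface. World frame = base frame: x ahead of the robot, y to its left, z up, the work surface at z = 0. Lengths are in m, angles in rad, forces in N, time in s.
With the tool pointing down it reaches from about 0.35 to 0.9 m from the base axis. Payload 7.2 kg.
Tool frame: the origin (TCP) lies on the centre line of the jaws, within the pads' length; the fingertips stand 17 mm ahead of it and the grasp point (between the pads) lies 2 mm behind it; z points along the fingers, y is the line along which they close (so a half turn about z gives the same grasp; the last joint's range is limited). The gripper opens to 88 mm and grips with 3 to 60 N. Pads are 20 mm wide; open, the fingers measure 115 mm over their backs; the gripper's body (75 mm by 178 mm) begins 61 mm behind the grasp point.
Start: joints at [1.251, 0.411, -0.013, 1.596, 0.006, 1.134, -0.082], TCP at [0.156, -0.605, 0.214] pointing down, gripper open.
Joint ranges: [-2.95, 2.95], [-0.29, 1.99], [-1.47, 1.44], [0.14, 2.54], [-1.03, 4.17], [0.13, 1.85], [-2.86, 2.86]. Speed limits (rad/s): [2.39, 2.39, 3.01, 3.01, 3.14, 3.14, 3.14].

### API

Orientations are given as a rotation vector (axis times angle).
In Python, from rig import env gives the robot as it stands. Calls block until the motion is done:
- env.reach(position, orientation): joint-space move of the TCP to a pose.
- env.move_l(position, ori=None, feed=0.15, guard=None): straight line of the TCP; ori=None keeps the orientation; feed is the mean speed in m/s. With guard (N) it stops when the force on the tool has changed by that much, and returns True; else False.
- env.set_joints(angles): joint-space move.
- env.set_gripper(opening, grasp_force=None): finger opening in m; grasp_force is the grip in N (None keeps the last); returns when the fingers have stopped.
- env.hold(seconds).
- env.ik(position, orientation): joint angles nearest the present ones, or None.
- env.grab_frame(name): name is "side" or "top" or "wrist"; returns (picture, depth): 480x640x3 uint8, red, green, blue; 480x640 float32, m along the optical axis (not along the pixel's ray), 0 where there is no reading.
- env.camera_params(name): a dict with "fx", "fy", "cx", "cy" (pixels), "view" (4x4, takes a point from world to camera coordinates). Camera axes: x right, y down, z forward; pixel columns grow to the right and rows downward; lengths in m; the calibration is good to about 2 mm. A picture is of the moment at which its call begins: read the wrist's pose just before it. camera_params takes no time and is no camera call; for the wrist camera it gives the pose at the moment of the call.
A pose or a line that the arm cannot do raises env.PlanningError and nothing moves.
- env.job_done(): hands the job in; it is judged then, once.
Readings, each from a call of its own:
- env.current_time(): time.
- env.current_joints(): joint angles.
- env.current_qvel(): joint speeds.
- env.current_joint_torque(): joint torques, N m.
- env.current_tool_pos(): TCP position.
- env.current_tool_rot(): TCP orientation.
- env.current_force(): force on the tool from outside, world axes, zero at the start.
- env.current_torque(): the same for the moment, N m.
- env.current_grip_width(): finger opening in m.
- env.current_gripper_force(): force on a finger pad.
Only numpy, scipy, OpenCV 4.12 (cv2) and the standard library are available. Lean on these libraries where they do the work, as an engineer would, in place of code of your own. Each camera call takes 0.05 s, during which the arm holds its last target. There are 200 camera calls.

### The job

The tube rack that is completely full has been read. With your fingertips, push the flip marker in front of that rack up and right over its hinge and press it down flat on the far side so that its tick face shows. Only push, never pinch the marker between the fingers; leave the other two markers, the racks and everything on the bench where they are.

Things in the scene. Friction and masses are not known exactly. Their poses are not given: they have to be found in the camera images.
- station: White sheet-steel station fixed to the bench, 410 mm wide (y). Origin on the bench below the middle marker's pin; x points away from the robot (yaw within 0.27 rad). A level ledge (underside 64, top 68 mm above the bench) reaches 50 mm either side of the pin line; its front wall is set back to 27 mm from that line, so below the ledge's near rim is open air. Racks stand behind.
- marker_0_hinge (a point): Middle of the fixed hinge pin of the left (+y) marker, 76 mm above the bench. y runs along the pin (left), x level towards this marker's rack, whose centre is 115 (+-4) mm along x; z up. Pins are 130 mm apart along y. Steel hinge lugs (16 mm in x, 6 mm in y) stand 54 mm either side, 10 mm higher than the pin.
- marker_1_hinge (a point): Middle of the fixed hinge pin of the middle marker, 76 mm above the bench. y runs along the pin (left), x level towards this marker's rack, whose centre is 115 (+-4) mm along x; z up. Pins are 130 mm apart along y. Steel hinge lugs (16 mm in x, 6 mm in y) stand 54 mm either side, 10 mm higher than the pin.
- marker_2_hinge (a point): Middle of the fixed hinge pin of the right (-y) marker, 76 mm above the bench. y runs along the pin (left), x level towards this marker's rack, whose centre is 115 (+-4) mm along x; z up. Pins are 130 mm apart along y. Steel hinge lugs (16 mm in x, 6 mm in y) stand 54 mm either side, 10 mm higher than the pin.
- marker_0 (a joint): Angle of marker 0, rad. 0: flat on the near side of its pin, ring face up (starts 0 to 0.12); 1.57: upright; 3.14 (hard stop): turned over, flat on the far side, tick face up. Friction hinge, alike both ways, about 0.03 N m (0.5 N at the free edge): the plate stays at any angle where it is left and does not fall by itself.
- marker_1 (a joint): Angle of marker 1, rad. 0: flat on the near side of its pin, ring face up (starts 0 to 0.12); 1.57: upright; 3.14 (hard stop): turned over, flat on the far side, tick face up. Friction hinge, alike both ways, about 0.03 N m (0.5 N at the free edge): the plate stays at any angle where it is left and does not fall by itself.
- marker_2 (a joint): Angle of marker 2, rad. 0: flat on the near side of its pin, ring face up (starts 0 to 0.12); 1.57: upright; 3.14 (hard stop): turned over, flat on the far side, tick face up. Friction hinge, alike both ways, about 0.03 N m (0.5 N at the free edge): the plate stays at any angle where it is left and does not fall by itself.
- marker_0_ring_face (a point): Face of marker 0 that is up at 0: card 46 x 84 x 1 mm with a black ring, 28 mm across; this point is its centre, 38 mm from the pin, z out of the face. The marker is a white plate, 96 mm along the pin, free edge 68 mm from the pin axis (18 mm beyond the ledge), 5 mm thick, 3 mm at its 7 mm rim, mid-plane through the pin axis, about 34 g.
- marker_0_tick_face (a point): The opposite face of marker 0, up at 3.14: the same card with a black tick mark. This point is its centre, 38 mm from the pin; z points into the plate.
- marker_1_ring_face (a point): Face of marker 1 that is up at 0: card 46 x 84 x 1 mm with a black ring, 28 mm across; this point is its centre, 38 mm from the pin, z out of the face. The marker is a white plate, 96 mm along the pin, free edge 68 mm from the pin axis (18 mm beyond the ledge), 5 mm thick, 3 mm at its 7 mm rim, mid-plane through the pin axis, about 34 g.
- marker_1_tick_face (a point): The opposite face of marker 1, up at 3.14: the same card with a black tick mark. This point is its centre, 38 mm from the pin; z points into the plate.
- marker_2_ring_face (a point): Face of marker 2 that is up at 0: card 46 x 84 x 1 mm with a black ring, 28 mm across; this point is its centre, 38 mm from the pin, z out of the face. The marker is a white plate, 96 mm along the pin, free edge 68 mm from the pin axis (18 mm beyond the ledge), 5 mm thick, 3 mm at its 7 mm rim, mid-plane through the pin axis, about 34 g.
- marker_2_tick_face (a point): The opposite face of marker 2, up at 3.14: the same card with a black tick mark. This point is its centre, 38 mm from the pin; z points into the plate.
- rack_full: White 2 x 5 tube rack, 50 mm (x) by 114 mm (y) by 60 mm high, standing loose in one of the three bays behind the markers (which bay varies). Blood tubes with grey caps stick up to 88 mm above its underside; ALL ten holes hold a tube: the full rack. Origin: centre of the underside, which stands 4 mm above the bench on the station's tray floor; axes as the station's.
- rack_six: White 2 x 5 tube rack, 50 mm (x) by 114 mm (y) by 60 mm high, standing loose in one of the three bays behind the markers (which bay varies). Blood tubes with grey caps stick up to 88 mm above its underside; six tubes, four empty (black) holes. Origin: centre of the underside, which stands 4 mm above the bench on the station's tray floor; axes as the station's.
- rack_three: White 2 x 5 tube rack, 50 mm (x) by 114 mm (y) by 60 mm high, standing loose in one of the three bays behind the markers (which bay varies). Blood tubes with grey caps stick up to 88 mm above its underside; three tubes, seven empty holes. Origin: centre of the underside, which stands 4 mm above the bench on the station's tray floor; axes as the station's.
- reagent_bottle: Bystander: amber glass bottle with black cap, 58 mm across, 125 mm high, left of the station. Origin: centre of the underside.
- stain_jar: Bystander: small glass jar with white cap, 62 mm across, 75 mm high, left of the station and farther away. Origin: centre of the underside.
- slide_box: Bystander: closed grey slide box, 87 x 97 mm, 34 mm high, right of the station. Origin: centre of the underside.

How it is judged:
By the outcome, as a careful person would: the job done as asked, in the order asked, and still so for the second after the job is handed in, with the robot touching nothing.
It also fails if it takes over 42 s, if anything falls off the work surface, if the arm or the gripper's body presses on something with over 40 N, if the wrist force passes 120 N, or if a joint passes its speed limit or range.

## Working session

There is one attempt and no reset: what is moved stays moved. The work goes in short steps, each a Python script; the robot and the scene stay as the last script left them, time stands still between calls to the robot, and variables do not carry over. Pictures are saved under pics/ and viewed, at most 10 in all, crops included, and the job is handed in when it is done.

```bash
mkdir -p pics; ls
python3 - <<'E'
from rig import env
import cv2,numpy as np
for n in("top","side"):
    p,d=env.grab_frame(n); cv2.imwrite(f"pics/{n}0.png",p[:,:,::-1]); np.savez(f"{n}0.npz",p=p,d=d)
    c=env.camera_params(n); print(n,c["fx"],c["cx"],c["cy"],np.round(c["view"],3).tolist())
print(env.current_time())
E
```

```text
pics
top 520.6664692539935 318.7857041762528 246.64876063486915 [[0.029, -1.0, -0.002, 0.01], [-0.987, -0.029, -0.16, 0.658], [0.16, 0.006, -0.987, 0.965], [0.0, 0.0, 0.0, 1.0]]
side 502.7019026607667 320.1862228170939 243.9336304702866 [[-0.824, -0.567, -0.009, 0.533], [-0.298, 0.447, -0.844, 0.236], [0.482, -0.692, -0.537, 0.675], [0.0, 0.0, 0.0, 1.0]]
0.1
```

View pics/top0.png

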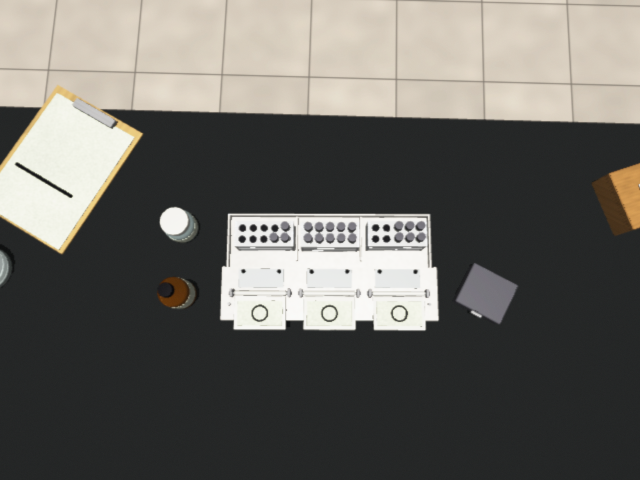

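View pics/side0.png

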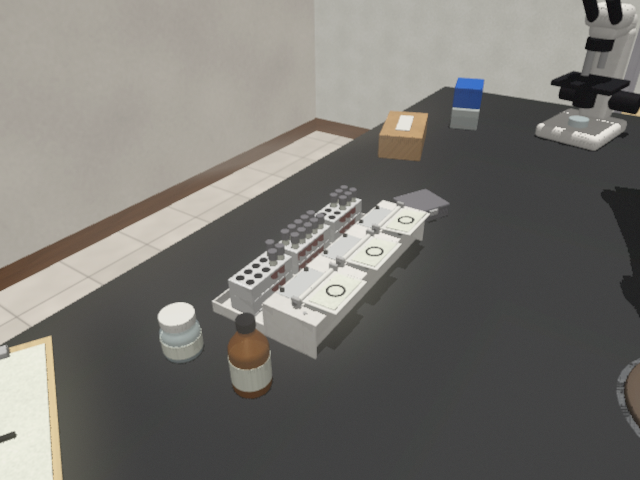

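The full rack is the middle one (all ten caps, about (330,235) in the top view), so marker 1 is the target. Its ring is at about (330,313). Next I locate the rings and check which tool tilts are reachable.

```bash
cat > h.py <<'E'
import numpy as np
from scipy.spatial.transform import Rotation as R
def ray(c,uv,z):
    V=c["view"];Rm=V[:3,:3];o=-Rm.T@V[:3,3]
    d=Rm.T@np.array([(uv[0]-c["cx"])/c["fx"],(uv[1]-c["cy"])/c["fy"],1])
    return o+d*(z-o[2])/d[2]
def ori(yaw,pitch,flip=1):
    # tool z ahead and down by pitch; tool y level
    a=np.array([np.cos(yaw),np.sin(yaw),0]);z=a*np.cos(pitch)-np.array([0,0,np.sin(pitch)])
    y=flip*np.array([-np.sin(yaw),np.cos(yaw),0])
    return R.from_matrix(np.c_[np.cross(y,z),y,z]).as_rotvec()
E
python3 - <<'E'
from rig import env
from h import *
import cv2
def rings(n,boxes):
    p=np.load(n+"0.npz")["p"];c=env.camera_params(n);o=[]
    for x0,y0,x1,y1 in boxes:
        g=cv2.cvtColor(p[y0:y1,x0:x1],cv2.COLOR_RGB2GRAY)
        k=max(cv2.findContours((g<110).astype(np.uint8),cv2.RETR_EXTERNAL,cv2.CHAIN_APPROX_NONE)[0],key=cv2.contourArea)
        (u,v),r=cv2.minEnclosingCircle(k) if n=="top" else (cv2.fitEllipse(k)[0],0)
        o.append(ray(c,(u+x0,v+y0),.0795))
    return np.array(o)
T=rings("top",[(u-14,300,u+14,326) for u in(260,330,399)])
S=rings("side",[(320,280,352,302),(361,242,388,262),(394,211,418,229)])
print(T.round(4),S.round(4),sep="\n")
for P in(T,S):
    v=P[0]-P[2];print("yaw",np.arctan2(-v[0],v[1]),np.linalg.norm(v))
m=(T.mean(0)+S.mean(0))/2;print(m)
for f in(1,-1):
  for pi in(30,45,60,75,90):
    r=[]
    for dx,z in((-.15,.1),(-.06,.05),(0,.13),(.06,.1)):
        q=env.ik([m[0]+.038+dx-.017*np.cos(np.radians(pi)),m[1],z+.017*np.sin(np.radians(pi))],ori(0,np.radians(pi),f)); r.append(None if q is None else np.round(q,2).tolist())
    print(f,pi,r)
E
```

```text
Traceback (most recent call last):
cv2.error: OpenCV(4.12.0) /io/opencv/modules/imgproc/src/shapedescr.cpp:361: error: (-201:Incorrect size of input array) There should be at least 5 points to fit the ellipse in function 'fitEllipseNoDirect'
```

Run:
```python
from rig import env
from h import *
import cv2
def rings(n,boxes):
    p=np.load(n+"0.npz")["p"];c=env.camera_params(n);o=[]
    for x0,y0,x1,y1 in boxes:
        g=cv2.cvtColor(p[y0:y1,x0:x1],cv2.COLOR_RGB2GRAY)
        x,y,w,h=max(map(cv2.boundingRect,cv2.findContours((g<150).astype(np.uint8),cv2.RETR_EXTERNAL,cv2.CHAIN_APPROX_NONE)[0]),key=lambda b:b[2]*b[3])
        print(n,x+x0,y+y0,w,h)
        o.append(ray(c,(x+x0+(w-1)/2,y+y0+(h-1)/2),.0795))
    return np.array(o)
T=rings("top",[(u-14,302,u+14,324) for u in(260,330,399)])
S=rings("side",[(322,281,350,301),(362,243,387,261),(395,212,417,228)])
print(T.round(4),S.round(4),sep="\n")
for P in(T,S):
    v=P[0]-P[2];print("yaw",np.arctan2(-v[0],v[1]),np.linalg.norm(v))
m=(T.mean(0)+S.mean(0))/2;print(m)
for f in(1,-1):
  for pi in(30,45,60,75,90):
    r=[]
    for dx,z in((-.15,.1),(-.06,.05),(0,.13),(.06,.1)):
        q=env.ik([m[0]+.038+dx-.017*np.cos(np.radians(pi)),m[1],z+.017*np.sin(np.radians(pi))],ori(0,np.radians(pi),f)); r.append(None if q is None else np.round(q,2).tolist())
    print(f,pi,r)
```

```text
top 252 304 16 18
top 321 305 17 17
top 391 305 17 17
side 326 285 19 12
side 371 248 12 8
side 410 218 4 5
[[ 0.5257  0.136   0.0795]
 [ 0.5285  0.0064  0.0795]
 [ 0.5323 -0.124   0.0795]]
[[ 0.5246  0.1351  0.0795]
 [ 0.5249  0.0008  0.0795]
 [ 0.5228 -0.1346  0.0795]]
yaw 0.025538971419324784 0.26014343076913743
yaw -0.006771436447157052 0.2697241309316759
[0.52645556 0.00328124 0.0795    ]
1 30 [None, None, None, None]
1 45 [None, None, [0.89, 0.42, -1.21, 2.46, 2.15, 0.57, -0.57], [0.85, 0.68, -1.23, 2.36, 2.13, 0.76, -0.39]]
1 60 [None, [0.87, 0.55, -1.23, 2.44, 1.74, 0.6, -0.18], [0.7, 0.27, -0.93, 2.25, 1.02, 0.35, 0.5], [0.03, 0.31, -0.18, 2.19, 0.72, 0.17, 0.77]]
1 75 [[0.76, 0.12, -0.95, 2.36, 0.31, 0.47, 1.14], [0.77, 0.52, -1.1, 2.21, 0.99, 0.63, 0.56], [0.72, 0.42, -1.02, 2.02, 0.63, 0.73, 0.91], [0.53, 0.5, -0.82, 1.91, 0.66, 0.7, 0.92]]
1 90 [[0.81, 0.37, -1.09, 2.14, 0.44, 0.87, 1.02], [0.57, 0.55, -0.87, 1.99, 0.56, 0.86, 0.96], [0.55, 0.53, -0.88, 1.78, 0.46, 1.05, 1.08], [0.47, 0.64, -0.81, 1.66, 0.52, 1.07, 1.07]]
-1 30 [None, None, None, None]
-1 45 [None, None, [0.58, 0.26, -0.82, 2.48, 2.38, 0.43, 2.26], [0.39, 0.4, -0.62, 2.38, 2.45, 0.47, 2.23]]
-1 60 [None, [0.03, 0.26, -0.22, 2.48, 2.26, 0.18, 2.32], [0.38, 0.2, -0.56, 2.27, 0.78, 0.26, -2.44], [-0.1, 0.3, -0.03, 2.2, 0.49, 0.14, -2.16]]
-1 75 [[0.6, 0.09, -0.78, 2.36, 0.25, 0.46, -1.95], [0.32, 0.33, -0.52, 2.24, 0.53, 0.4, -2.19], [0.49, 0.32, -0.71, 2.03, 0.42, 0.65, -2.05], [0.35, 0.43, -0.57, 1.93, 0.46, 0.63, -2.06]]
-1 90 [[0.48, 0.25, -0.68, 2.15, 0.22, 0.81, -1.91], [0.33, 0.45, -0.55, 2.0, 0.33, 0.77, -1.98], [0.34, 0.44, -0.57, 1.79, 0.28, 0.99, -1.91], [0.25, 0.55, -0.47, 1.67, 0.29, 0.99, -1.89]]
```

```bash
cat >> h.py <<'E'
YAW=.0255; A=np.array([np.cos(YAW),np.sin(YAW)])
PIN=np.array([.5285,.0064])+.038*A
def pose(T,deg):
    # T: leading tip corner (x from pin line, z), mm -> TCP pose
    p=np.radians(deg);d=np.array([np.cos(p),-np.sin(p)]);n=np.array([np.sin(p),np.cos(p)])
    x,z=(np.array(T)-17*d-10*n)/1000
    return [*(PIN+x*A),z],ori(YAW,p)
def path():
    W=[]
    for t in range(5,181,10):
        a=np.radians(t);tan=np.array([np.sin(a),np.cos(a)]);rad=np.array([-np.cos(a),np.sin(a)])
        pit=float(np.interp(t,[60,130],[60,90]))
        if t<=60:
            s=20+t/12; T=np.array([0,76])+68*rad-1.5*tan+s*np.array([.5,-.866])
        else: T=np.array([0,76])+45*rad-3*tan
        W.append((t,T,pit))
    return W
E
python3 - <<'E'
from rig import env
from h import *
import cv2
env.set_gripper(0.0)
env.reach(*pose((-110,190),80))
env.move_l(*pose((-100,40),75),feed=.12)
env.move_l(*pose((-58,38),60),feed=.08,guard=5)
print(env.current_time(),env.current_tool_pos(),pose((-58,38),60)[0],env.current_joints().round(2) if hasattr(env.current_joints(),'round') else env.current_joints(),env.current_force())
for t,T,p in path():
    q=env.ik(*pose(T,p)); print(t,np.round(T),round(p),None if q is None else np.round(q,2))
p,_=env.grab_frame("side"); cv2.imwrite("pics/side1.png",p[120:400,200:520,::-1].repeat(2,0).repeat(2,1))
E
```

```text
Traceback (most recent call last):
rig.PlanningError: the arm cannot follow that straight line within its joint ranges
```

Run:
```python
from rig import env
from h import *
print(env.current_time(),np.round(env.current_joints(),2))
for pit in(60,63,66,70,75):
    for T in((-100,38),(-85,38),(-58,38),(-58,57),(-50,90),(-23,115)):
        q=env.ik(*pose(T,pit)); print(pit,T,None if q is None else np.round(q,2))
```

```text
5.2417 [ 0.46  0.32 -0.68  2.34  0.7   0.37  0.79]
60 (-100, 38) None
60 (-85, 38) None
60 (-58, 38) [ 0.86  0.62 -1.23  2.46  1.83  0.65 -0.22]
60 (-58, 57) [ 0.38  0.3  -0.6   2.47  1.99  0.25 -0.5 ]
60 (-50, 90) [ 0.17  0.18 -0.35  2.44  1.5   0.13 -0.03]
60 (-23, 115) [ 0.33  0.18 -0.52  2.35  0.97  0.19  0.52]
63 (-100, 38) [ 0.37  0.29 -0.6   2.53  1.99  0.25 -0.52]
63 (-85, 38) [ 0.31  0.3  -0.52  2.5   1.98  0.23 -0.51]
63 (-58, 38) [ 0.18  0.31 -0.38  2.45  1.96  0.18 -0.48]
63 (-58, 57) [ 0.14  0.25 -0.33  2.44  1.64  0.14 -0.16]
63 (-50, 90) [ 0.31  0.2  -0.5   2.39  0.97  0.19  0.51]
63 (-23, 115) [ 0.46  0.21 -0.66  2.3   0.76  0.27  0.75]
66 (-100, 38) [ 0.13  0.25 -0.33  2.5   1.65  0.14 -0.19]
66 (-85, 38) [ 0.14  0.27 -0.33  2.46  1.55  0.14 -0.08]
66 (-58, 38) [ 0.08  0.3  -0.26  2.41  1.37  0.13  0.1 ]
66 (-58, 57) [ 0.22  0.26 -0.41  2.39  1.05  0.18  0.43]
66 (-50, 90) [ 0.44  0.23 -0.65  2.33  0.77  0.28  0.73]
66 (-23, 115) [ 0.53  0.24 -0.74  2.25  0.64  0.36  0.87]
70 (-100, 38) [ 0.28  0.27 -0.48  2.43  0.96  0.21  0.51]
70 (-85, 38) [ 0.29  0.29 -0.49  2.4   0.94  0.23  0.54]
70 (-58, 38) [ 0.31  0.33 -0.51  2.34  0.91  0.26  0.58]
70 (-58, 57) [ 0.4   0.3  -0.61  2.32  0.8   0.31  0.71]
70 (-50, 90) [ 0.53  0.27 -0.74  2.27  0.63  0.39  0.88]
70 (-23, 115) [ 0.58  0.27 -0.8   2.19  0.56  0.47  0.96]
75 (-100, 38) [ 0.45  0.32 -0.67  2.34  0.71  0.36  0.78]
75 (-85, 38) [ 0.44  0.34 -0.66  2.31  0.72  0.38  0.78]
75 (-58, 38) [ 0.43  0.38 -0.66  2.25  0.72  0.41  0.8 ]
75 (-58, 57) [ 0.49  0.35 -0.72  2.24  0.65  0.45  0.87]
75 (-50, 90) [ 0.57  0.31 -0.8   2.19  0.54  0.53  0.98]
75 (-23, 115) [ 0.59  0.32 -0.83  2.11  0.5   0.61  1.03]
```

```bash
cat >> h.py <<'E'
def path():
    W=[];d=np.array([np.cos(np.radians(70)),-np.sin(np.radians(70))])
    for t in range(5,176,10):
        a=np.radians(t);tan=np.array([np.sin(a),np.cos(a)]);rad=np.array([-np.cos(a),np.sin(a)])
        pit=float(np.interp(t,[70,130],[70,90]))
        if t<=70: T=np.array([0,76])+68*rad-1.5*tan+np.interp(t,[0,20],[32,24])*d
        else: T=np.array([0,76])+45*rad-3*tan
        W.append((t,T,pit))
    return W
E
python3 - <<'E'
from rig import env
from h import *
import cv2
env.move_l(*pose((-95,28),72),feed=.08)
print(env.move_l(*pose((-57,28),70),feed=.08,guard=5))
print(env.current_time(),np.round(env.current_tool_pos(),4),np.round(pose((-57,28),70)[0],4),np.round(env.current_force(),2))
for t,T,p in path():
    q=env.ik(*pose(T,p)); print(t,np.round(T),round(p),None if q is None else np.round(q,2))
p,_=env.grab_frame("side"); cv2.imwrite("pics/side1.png",p[120:400,200:520,::-1].repeat(2,0).repeat(2,1))
E
```

```text
False
6.2 [0.494  0.0055 0.0404] [0.4943 0.0055 0.0406] [-0.86  0.14 -0.42]
5 [-58.  52.] 70 [ 0.38  0.31 -0.59  2.32  0.82  0.3   0.68]
15 [-57.  68.] 70 [ 0.45  0.29 -0.66  2.31  0.73  0.33  0.77]
25 [-54.  81.] 70 [ 0.5   0.27 -0.71  2.29  0.67  0.37  0.84]
35 [-48.  91.] 70 [ 0.53  0.27 -0.74  2.26  0.62  0.39  0.89]
45 [-41. 100.] 70 [ 0.55  0.26 -0.76  2.24  0.59  0.42  0.93]
55 [-32. 108.] 70 [ 0.56  0.26 -0.77  2.21  0.56  0.45  0.96]
65 [-22. 114.] 70 [ 0.55  0.27 -0.77  2.18  0.54  0.47  0.98]
75 [-15. 119.] 72 [ 0.55  0.29 -0.78  2.14  0.51  0.52  1.02]
85 [ -7. 121.] 75 [ 0.55  0.33 -0.78  2.07  0.47  0.62  1.06]
95 [  1. 121.] 78 [ 0.53  0.37 -0.78  2.    0.45  0.72  1.09]
105 [  9. 120.] 82 [ 0.51  0.42 -0.77  1.93  0.44  0.81  1.11]
115 [ 16. 118.] 85 [ 0.48  0.46 -0.75  1.86  0.42  0.89  1.13]
125 [ 23. 115.] 88 [ 0.45  0.51 -0.74  1.79  0.41  0.97  1.14]
135 [ 30. 110.] 90 [ 0.43  0.54 -0.72  1.75  0.41  1.01  1.15]
145 [ 35. 104.] 90 [ 0.42  0.55 -0.71  1.74  0.42  1.    1.15]
155 [40. 98.] 90 [ 0.41  0.56 -0.7   1.74  0.42  1.    1.15]
165 [43. 91.] 90 [ 0.4   0.57 -0.69  1.74  0.43  0.99  1.14]
175 [45. 83.] 90 [ 0.39  0.58 -0.68  1.74  0.43  0.97  1.14]
```

View pics/side1.png

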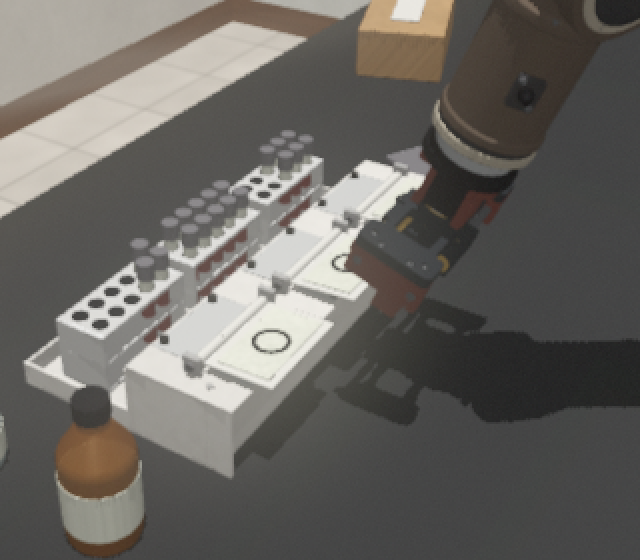

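The tip is under the near rim of the middle marker and nothing is being pressed. The gripper body clears the rim, at about (385,280) in the crop. I'll lift to 65° first.

Run:
```python
from rig import env
from h import *
import cv2
for t,T,p in path():
    if t>65: break
    g=env.move_l(*pose(T,p),feed=.05,guard=12)
    print(t,g,np.round(env.current_force(),1))
    if g: break
print(env.current_time())
p,_=env.grab_frame("side"); cv2.imwrite("pics/side2.png",p[120:400,200:520,::-1].repeat(2,0).repeat(2,1))
```

```text
5 False [-0.1  0.   0.5]
15 False [-0.6  1.  -0.3]
25 False [-0.1  0.1  0.4]
35 False [-0.1 -0.1 -0.2]
45 False [ 0.  -0.4  0.5]
55 False [-0.4  0.  -0.4]
65 False [ 0.7 -0.2  0.2]
9.2917
```

View pics/side2.png

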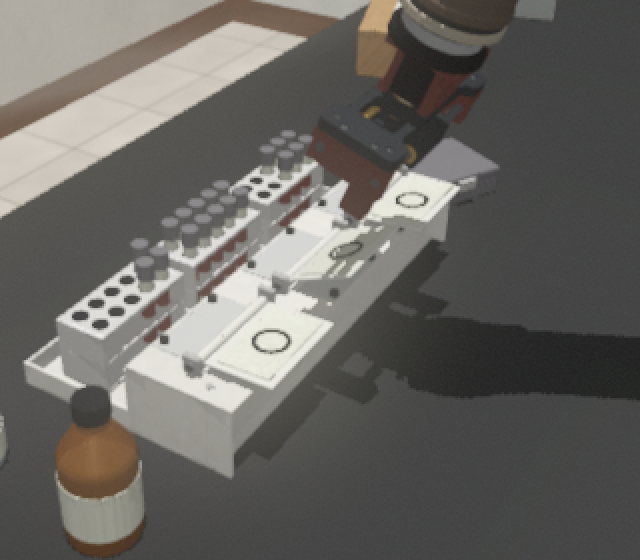

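The middle ring, at about (347,249), is still flat, so the tip slipped past the rim. I need the real fingertip geometry, which I can get from the side depth expressed in the tool frame.

Run:
```python
from rig import env
from h import *
import cv2
P=np.array(env.current_tool_pos());M=R.from_rotvec(env.current_tool_rot()).as_matrix()
print(env.current_grip_width(),P)
for n in("side","top"):
    p,d=env.grab_frame(n);c=env.camera_params(n);V=np.array(c["view"])
    v,u=np.nonzero(d>0);z=d[v,u]
    C=np.c_[(u-c["cx"])/c["fx"]*z,(v-c["cy"])/c["fy"]*z,z]
    W=(C-V[:3,3])@V[:3,:3]
    L=(W-P)@M*1000
    k=(abs(L[:,0])<45)&(abs(L[:,1])<60)&(L[:,2]>-70)&(L[:,2]<25)
    print(n,k.sum())
    for a in range(-70,25,6):
        s=L[k&(L[:,2]>=a)&(L[:,2]<a+6)]
        if len(s)>2: print(a,len(s),s[:,0].min().round(),s[:,0].max().round(),s[:,1].min().round(),s[:,1].max().round())
    if n=="side":
        cv2.imwrite("pics/side3.png",cv2.resize(p[190:270,320:430,::-1],None,fx=7,fy=7,interpolation=cv2.INTER_CUBIC))
        k2=(abs(W[:,1])<.045)&(W[:,0]>.48)&(W[:,0]<.56)&(W[:,2]>.06)&(W[:,2]<.1)
        A2=np.c_[W[k2,:2],np.ones(k2.sum())];print("plate",k2.sum(),np.linalg.lstsq(A2,W[k2,2],rcond=None)[0],W[k2].min(0),W[k2].max(0))
```

```text
0.00045280661125203156 [0.52938959 0.00645057 0.1269484 ]
side 496
-40 26 -10.0 13.0 7.0 11.0
-34 40 -10.0 12.0 1.0 11.0
-28 45 -10.0 12.0 -9.0 10.0
-22 49 -10.0 12.0 -9.0 11.0
-16 26 -10.0 12.0 -10.0 11.0
8 100 26.0 34.0 -47.0 50.0
14 124 20.0 31.0 -49.0 47.0
20 86 15.0 24.0 -45.0 48.0
plate 743 [ 0.18533081 -0.09187744 -0.01635842] [ 0.51334847 -0.0448229   0.0645586 ] [0.55993549 0.04498694 0.09990784]
top 70
-28 7 -12.0 -10.0 -2.0 8.0
-22 8 -13.0 -11.0 -7.0 10.0
-16 11 -12.0 -11.0 -8.0 10.0
14 22 21.0 24.0 -47.0 48.0
20 14 22.0 25.0 -47.0 48.0
```

View pics/side3.png

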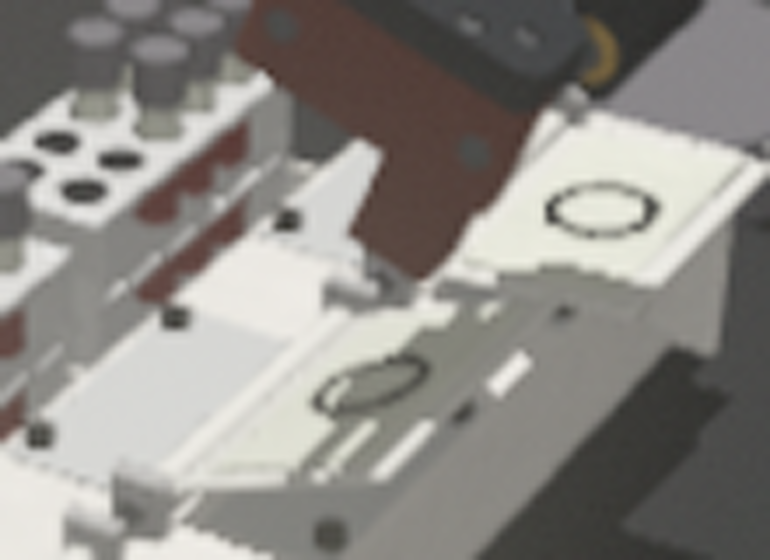

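```bash
cat >> h.py <<'E'
def cloud(env,n):
    p,d=env.grab_frame(n);c=env.camera_params(n);V=np.array(c["view"])
    v,u=np.nonzero(d>0);z=d[v,u]
    C=np.c_[(u-c["cx"])/c["fx"]*z,(v-c["cy"])/c["fy"]*z,z]
    W=(C-V[:3,3])@V[:3,:3]
    q=W[:,:2]-PIN
    return np.c_[q@A,q@np.array([-A[1],A[0]]),W[:,2]]*1000,p[v,u],p
E
python3 - <<'E'
from rig import env
from h import *
for n in("side","top"):
    L,c,_=cloud(env,n)
    for nm,y0,y1 in(("mid+",18,44),("mid-",-44,-18),("left",90,170),("right",-170,-90)):
        k=(L[:,1]>y0)&(L[:,1]<y1)&(L[:,2]>60)&(L[:,2]<190)
        print(n,nm,[(x,*np.round(np.percentile(L[k&(abs(L[:,0]-x)<3),2],[10,50,90])).astype(int)) for x in range(-78,30,6) if (k&(abs(L[:,0]-x)<3)).sum()>3])
E
```

```text
side mid+ [(-66, np.int64(103), np.int64(105), np.int64(106)), (-60, np.int64(103), np.int64(105), np.int64(105)), (-54, np.int64(67), np.int64(101), np.int64(103)), (-48, np.int64(69), np.int64(72), np.int64(101)), (-42, np.int64(69), np.int64(74), np.int64(98)), (-36, np.int64(69), np.int64(72), np.int64(96)), (-30, np.int64(69), np.int64(72), np.int64(93)), (-24, np.int64(70), np.int64(71), np.int64(90)), (-18, np.int64(70), np.int64(72), np.int64(88)), (-12, np.int64(69), np.int64(71), np.int64(84)), (-6, np.int64(69), np.int64(81), np.int64(82)), (0, np.int64(79), np.int64(81), np.int64(83)), (12, np.int64(69), np.int64(70), np.int64(71)), (18, np.int64(70), np.int64(70), np.int64(71)), (24, np.int64(69), np.int64(70), np.int64(71))]
side mid- [(-66, np.int64(104), np.int64(106), np.int64(106)), (-60, np.int64(103), np.int64(104), np.int64(105)), (-54, np.int64(68), np.int64(102), np.int64(104)), (-48, np.int64(69), np.int64(71), np.int64(101)), (-42, np.int64(70), np.int64(97), np.int64(98)), (-36, np.int64(94), np.int64(95), np.int64(96)), (-30, np.int64(92), np.int64(93), np.
[... 4085 characters left out ...]
64(83), np.int64(85)), (-54, np.int64(81), np.int64(83), np.int64(85)), (-48, np.int64(80), np.int64(82), np.int64(84)), (-42, np.int64(80), np.int64(82), np.int64(84)), (-36, np.int64(79), np.int64(81), np.int64(84)), (-30, np.int64(79), np.int64(81), np.int64(83)), (-24, np.int64(79), np.int64(81), np.int64(83)), (-18, np.int64(78), np.int64(80), np.int64(82)), (-12, np.int64(76), np.int64(78), np.int64(81)), (-6, np.int64(68), np.int64(77), np.int64(79)), (0, np.int64(78), np.int64(80), np.int64(82)), (6, np.int64(66), np.int64(69), np.int64(80)), (12, np.int64(66), np.int64(68), np.int64(70)), (18, np.int64(66), np.int64(69), np.int64(71)), (24, np.int64(67), np.int64(69), np.int64(71))]
```

Run:
```python
from rig import env
from h import *
import cv2
P=np.array(env.current_tool_pos());M=R.from_rotvec(env.current_tool_rot()).as_matrix()
I=[]
for n in("side","wrist"):
    c=env.camera_params(n);V=np.array(c["view"]);p,d=env.grab_frame(n);p=p[:,:,::-1].copy()
    for l,col in(((0,0,0),(0,255,0)),((0,0,17),(0,0,255)),((-10,0,17),(255,0,0)),((0,0,-30),(0,255,255))):
        q=V[:3,:3]@(P+M@np.array(l)/1000)+V[:3,3];u,v=c["fx"]*q[0]/q[2]+c["cx"],c["fy"]*q[1]/q[2]+c["cy"]
        print(n,l,round(u,1),round(v,1),q[2].round(3),d[int(v),int(u)] if 0<=v<480 and 0<=u<640 else None)
        cv2.circle(p,(int(u),int(v)),1,col,-1)
    I.append(cv2.resize(p[190:280,330:430],(400,360),interpolation=cv2.INTER_CUBIC) if n=="side" else cv2.resize(p,(400,300)))
I[1]=cv2.copyMakeBorder(I[1],0,60,0,0,cv2.BORDER_CONSTANT)
cv2.imwrite("pics/two.png",np.hstack(I))
```

```text
side (0, 0, 0) 374.1 229.0 0.858 0.9534409
side (0, 0, 17) 370.7 236.1 0.869 0.9220382
side (-10, 0, 17) 366.0 232.9 0.872 0.9633463
side (0, 0, -30) 380.4 216.2 0.838 0.8252018
wrist (0, 0, 0) 318.4 285.2 0.188 0.16382113
wrist (0, 0, 17) 318.4 272.7 0.204 0.24527235
wrist (-10, 0, 17) 318.4 287.6 0.207 0.16254944
wrist (0, 0, -30) 318.4 313.4 0.159 0.0
```

View pics/two.png

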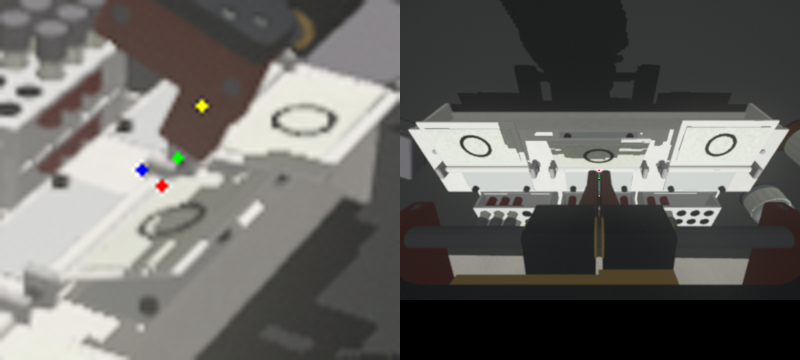

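Run:
```python
from rig import env
from h import *
def tool(n):
    P=np.array(env.current_tool_pos());M=R.from_rotvec(env.current_tool_rot()).as_matrix()
    L,c,_=cloud(env,n);W=L/1000
    xy=PIN+W[:,:1]*A+W[:,1:2]*np.array([-A[1],A[0]])
    return (np.c_[xy,W[:,2]]-P)@M*1000
def show(n):
    t=tool(n)
    for a in range(-45,25,5):
        s=t[(abs(t[:,0])<20)&(abs(t[:,1])<18)&(t[:,2]>=a)&(t[:,2]<a+5)] if n!="open" else 0
        if len(s)>1: print(n,a,len(s),s.min(0).round(),s.max(0).round())
show("wrist");show("side")
```

```text
wrist -45 272 [ 10. -11. -45.] [ 12.  11. -40.]
wrist -40 272 [-10. -10. -40.] [ 12.  10. -35.]
wrist -35 235 [ -5.  -9. -35.] [ 12.   9. -30.]
wrist -30 180 [ 10.  -9. -30.] [ 13.   9. -25.]
wrist -25 177 [  6.  -9. -25.] [ 12.   9. -20.]
wrist -20 175 [  6.  -9. -20.] [ 12.   9. -15.]
wrist -15 141 [ 10.  -9. -15.] [ 12.   9. -10.]
wrist -10 43 [ 10.  -8. -10.] [12.  8. -7.]
wrist 20 184 [ 16. -18.  21.] [20. 18. 25.]
side -40 19 [ -9.   7. -39.] [ 12.  11. -35.]
side -35 37 [-10.   2. -35.] [ 12.  11. -30.]
side -30 35 [-10.  -4. -30.] [ 12.  11. -25.]
side -25 39 [-10.  -8. -25.] [ 13.  12. -20.]
side -20 36 [-10.  -8. -20.] [ 12.  12. -15.]
side -15 22 [ -9.  -8. -15.] [ 12.  10. -11.]
side 20 28 [ 15. -15.  20.] [20. 16. 25.]
```

The depth data shows that the closed fingertips end at tool z ≈ -8 mm, not +17. The tip was therefore 25 mm short and lifted the plate only to about 24°. I'll correct the tip offset, back out, go in under the rim again and continue.

```bash
sed -i 's/-17\*d-10\*n/+8*d-10*n/' h.py
cat > go.py <<'E'
from rig import env
from h import *
import cv2,sys
lo,hi=int(sys.argv[1]),int(sys.argv[2])
if lo==25:
    for T in((-100,137),(-95,75),(-57,73)):
        g=env.move_l(*pose(T,70),feed=.1,guard=10); print(T,g)
        if g: sys.exit()
for t,T,p in path():
    if lo<=t<=hi:
        g=env.move_l(*pose(T,p),feed=.05,guard=12)
        print(t,g,np.round(env.current_force(),1))
        if g: break
print(env.current_time())
L,c,p=cloud(env,"side")
for y0,y1 in((18,44),(-44,-18)):
    k=(L[:,1]>y0)&(L[:,1]<y1)&(L[:,2]>60)&(L[:,2]<160)
    print([(x,*np.round(np.percentile(L[k&(abs(L[:,0]-x)<3),2],[10,50,90])).astype(int).tolist()) for x in range(-66,80,12) if (k&(abs(L[:,0]-x)<3)).sum()>3])
cv2.imwrite(f"pics/go{hi}.png",cv2.resize(p[120:330,240:480,::-1],None,fx=2.5,fy=2.5,interpolation=cv2.INTER_CUBIC))
E
python3 go.py 25 65
```

```text
(-100, 137) False
(-95, 75) False
(-57, 73) False
25 False [-1.3 -0.5  0. ]
35 False [-0.1  0.3 -0.6]
45 False [-0.5  0.1 -0.3]
55 False [-0.9  0.6 -0.5]
65 False [-0.9  0.2 -0. ]
13.7417
[(-54, 66, 68, 70), (-42, 70, 71, 75), (-30, 69, 71, 141), (-18, 69, 73, 117), (-6, 69, 77, 85), (18, 69, 70, 72), (30, 69, 70, 72), (42, 69, 71, 75)]
[(-54, 66, 69, 71), (-42, 69, 72, 75), (-30, 70, 70, 71), (-18, 69, 70, 71), (-6, 69, 76, 82), (30, 70, 71, 72), (42, 70, 71, 74)]
```

View pics/go65.png

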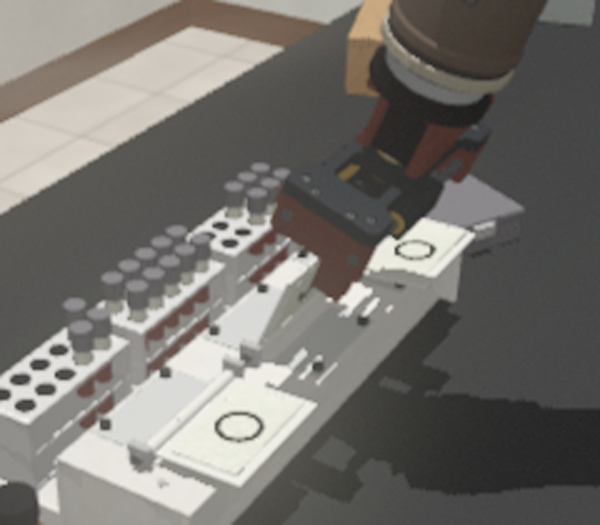

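The plate now stands at about 65°, leaning on the fingertips (around (310,275)). I'll carry it over and press it flat.

```bash
python3 go.py 75 175
python3 - <<'E'
from rig import env
from h import *
import cv2
print(env.move_l(*pose((46,75),90),feed=.02,guard=10),np.round(env.current_tool_pos(),4),np.round(pose((46,78.5),90)[0],4),np.round(env.current_force(),1))
env.hold(.3)
env.move_l(*pose((40,200),90),feed=.12)
env.move_l(*pose((-80,230),90),feed=.15)
print(env.current_time())
for n in("side","top"):
    L,c,p=cloud(env,n)
    k=(abs(L[:,1])<44)&(L[:,2]>60)&(L[:,2]<120)
    print(n,[(x,*np.round(np.percentile(L[k&(abs(L[:,0]-x)<3),2],[10,50,90]),1).tolist()) for x in range(-60,80,8) if (k&(abs(L[:,0]-x)<3)).sum()>3])
    cv2.imwrite(f"pics/end_{n}.png",cv2.resize(p[120:340,200:480,::-1],None,fx=2.5,fy=2.5,interpolation=cv2.INTER_CUBIC))
E
```

```text
75 False [ 0.4 -0.3 -1.1]
85 False [-0.2  0.3  0. ]
95 False [-0.2  0.3 -0.3]
105 False [ 0.3 -0.7 -0.1]
115 False [ 0.4 -0.   0.9]
125 False [-0.3 -0.1  0.2]
135 False [ 0.1 -0.3 -0.3]
145 False [0.3 0.6 0. ]
155 False [0.3 0.7 0.7]
165 False [ 0.2  0.  -0.6]
175 False [-0.9  0.6  0.6]
17.1167
[(-54, 65, 69, 70), (-42, 69, 71, 74), (-30, 69, 70, 71), (-18, 69, 70, 71), (-6, 69, 77, 81), (6, 78, 80, 81), (18, 71, 81, 82), (30, 70, 82, 84), (42, 69, 83, 85), (54, 83, 84, 85), (66, 83, 84, 85)]
[(-54, 66, 69, 70), (-42, 70, 71, 74), (-30, 70, 70, 72), (-18, 69, 70, 72), (-6, 69, 77, 81), (6, 78, 79, 81), (18, 81, 82, 83), (30, 82, 83, 84)]
True [0.6021 0.0083 0.0702] [0.6025 0.0083 0.0705] [-2.6 -1.2  8.4]
19.9583
side [(-52, 67.1, 69.2, 70.9), (-44, 69.4, 70.5, 75.1), (-36, 69.2, 70.4, 71.3), (-28, 69.1, 70.3, 71.3), (-20, 68.9, 70.3, 71.2), (-12, 68.9, 70.1, 71.1), (-4, 69.1, 78.9, 82.4), (4, 77.6, 79.1, 80.5), (12, 78.2, 79.5, 80.9), (20, 75.0, 80.0, 81.5), (28, 78.0, 80.1, 81.6), (36, 77.9, 80.1, 81.4), (44, 78.5, 80.0, 81.3), (52, 79.1, 80.3, 81.3), (60, 78.5, 79.7, 80.7), (68, 77.7, 78.3, 78.9)]
top [(-28, 68.0, 69.8, 71.2), (-20, 67.1, 68.8, 70.4), (-12, 66.3, 68.8, 70.7), (-4, 67.2, 76.7, 81.4), (4, 67.1, 78.1, 81.1), (12, 75.0, 77.4, 79.7), (20, 76.7, 78.7, 80.5), (28, 76.2, 78.6, 80.8), (36, 76.5, 78.7, 80.8), (44, 76.0, 78.2, 80.7), (52, 76.1, 78.2, 80.4), (60, 75.5, 77.9, 80.5), (68, 74.8, 77.1, 79.8)]
```

View pics/end_side.png

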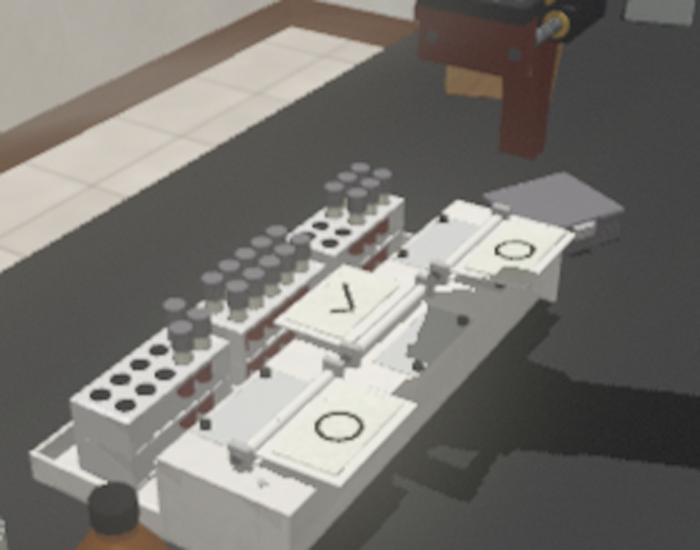

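The middle marker lies flat with its tick up at about (345,298), its surface level at about 80 mm. The other two markers still show their rings, the racks haven't moved, and the arm is clear.

```bash
python3 -c "
from rig import env
print(env.job_done())"
```

```text
the job is handed in; nothing more can be done
None
```

The middle marker, in front of the full rack, was pushed over and pressed flat with its tick showing; the other markers and the racks were left as they were, and the job was handed in at about 20 s.

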